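Clamp a power brick in the test fixture and run the jog test

TASK

Turn the slippery black ball knob to swing the yellow bar well clear of the fixture's nest, lay the black power brick flat in the nest between the orange brackets (either way round), and turn the knob back until the bar is fully home over the brick. Only then press the green button all the way, keep it held down for at least two seconds, and let it come up; leave the brick clamped and the other things on the bench where they are.

Things in the scene. Friction and masses are not known exactly. Their poses are not given: they have to be found in the camera images.
- fixture: test fixture fixed to the bench: aluminium base plate 116 (its x) x 250 (its y) x 12 mm thick. Origin at the centre of the plate's underside, z up. Four orange corner brackets, 14 mm high and 7 thick, bound the nest; a steel post 26 mm across, 41 mm high, stands at y = +75 mm and carries the yellow swing bar and its ball knob.
- nest (a point): centre of the nest floor, on top of the plate (12 mm above the bench), at y = -37 mm of the fixture; axes as the fixture's. The space between the brackets is 127 mm along the fixture's y and 62 along its x. They stand only at the corners (up to 26 mm along a side): the middle of the long sides is free for fingers; a gap in the short sides lets the brick's cable stub out.
- clamp (a joint): angle of the swing bar and ball knob about the post's vertical axis, rad. 0 = home at its stop, bar over the nest along the fixture's -y; it grows anticlockwise seen from above, the bar swinging towards the fixture's +x; 1.4 = fully open stop. Stiff (about 0.12 N m), stays where left. Above about 1.1 the nest can be loaded from above.
- ball_centre (a point): centre of the smooth black ball knob, 32 mm across, on the bar's turning axis, 93 mm above the bench; it turns with the bar. It sits on a steel stem 11 mm across (brass collar 16 across); the bar's top lies 32 mm below this centre. The ball is slippery (friction about 0.35): close the fingers across its widest part, at the height of this centre.
- bar_tip (a point): free end of the yellow bar, at mid thickness, 86 mm from the turning axis. The bar is 20 mm wide and 8 thick; its underside is 53 mm above the bench, its rubber foot 50 mm (a brick in the nest reaches 46 mm).
- brick: loose black power brick, 0.35 kg, lying flat: body 118 (its x) x 52 (its y) x 32 to 34 mm high, with a short thin cable stub 18 mm long beyond its +x end. Origin on the underside, 9.5 mm from the middle of the body towards the stub; z up.
- brick_mid (a point): middle of the brick's solid body and its centre of mass, 16 mm above its underside; axes as the brick's.
- box: grey button box fixed to the bench, 85 (its x) x 110 (its y) x 46 mm high, origin at the centre of its underside; a small amber lamp and a green push button on top.
- jog (a joint): travel of the green test button in m: 0 = up, 0.006 = fully down; it springs back. About 1.5 N start it and 5 N hold it fully down; it counts as pressed beyond 0.004.
- jog_top (a point): centre of the top face of the green test button, 32 mm across, 68 mm above the bench when up; in a black collar 48 mm across whose top is 58 mm above the bench. It moves with the button, straight down.
- solder_spool: blue and silver spool of solder standing on the bench, 56 mm across, 40 high; a loose bystander, origin under its middle
- marker_1: red and white marker pen lying behind the fixture, 134 mm long, 17 thick; a loose bystander, origin under its middle
- cutters: blue-handled cutters lying on the bench, 154 x 62 x 19 mm; a loose bystander, origin under its middle
- tape_clear: roll of brown packing tape, 90 mm across, 48 high; a loose bystander, origin under its middle
- flashlight: black flashlight lying down, 124 x 33 x 33 mm; a loose bystander, origin under its middle
- mug: orange mug, 81 mm across and 101 high, handle to its -y side; a loose bystander, origin under its middle
There are look-alikes about, which are no part of the job. Leave any red look-alike of the brick alone.

How it is judged:
On the way, in this order (a step that is already met when the one before it is completed fails the run):
1. the bar is swung clear of the nest (value of joint clamp above 1.05 rad), for 0.1 s.
2. the brick lies flat in the nest and is let go, the bar still clear (horizontal distance between brick_mid and nest below 0.01 m and z of brick_mid in the frame of nest below 0.02 m and angle between brick's own z axis and vertical below 0.08 rad and angle between the x axis of brick and the y axis of fixture, either way round below 0.12 rad and value of joint clamp above 0.9 rad and contact force between the fingers and brick below 0.1 N), for 0.2 s.
3. the bar is home over the brick (horizontal distance between brick_mid and nest below 0.01 m and z of brick_mid in the frame of nest below 0.02 m and angle between brick's own z axis and vertical below 0.08 rad and angle between the x axis of brick and the y axis of fixture, either way round below 0.12 rad and value of joint clamp below 0.1 rad), for 0.2 s.
4. the green button is held down for two seconds (all of step 3 and value of joint jog above 0.004 m), for 2 s.
5. the button is up again (value of joint jog below 0.0015 m), for 0.2 s.
At the end, for the whole second after the job is handed in: The brick lies at rest flat in the nest (middle within 10 mm of the nest's, not more than 4 mm raised, tilt under 0.08 rad, lengthwise within 0.12 rad), the bar is home over it (under 0.10 rad) and the button is up (under 1.5 mm) (all of step 3 and value of joint jog below 0.0015 m and linear speed of brick below 0.02 m/s); the robot touches nothing.
It fails at once if the button is pressed while the bar is away from home or the brick is not in the nest (value of joint jog above 0.003 m and (value of joint clamp above 0.2 rad or horizontal distance between brick_mid and nest above 0.02 m)).
It fails at once if a bystander is moved more than 3 cm (distance of any of solder_spool, marker_1, cutters, tape_clear, flashlight, mug from where it was at the start of the episode above 0.03 m).
It also fails if it takes over 67 s, if anything falls off the work surface, if the arm or the gripper's body presses on something with over 40 N, if the wrist force passes 120 N, or if a joint passes its speed limit or range.

ROBOT

A 6-joint arm with a two-finger parallel gripper is mounted at the origin on a cart in front of the work surface, level with it; the furniture and walls round the work are solid. World frame = base frame: x ahead of the robot, y to its left, z up, the work surface at z = 0. Lengths are in m, angles in rad, forces in N, time in s.
With the tool pointing down it reaches from about 0.3 to 0.75 m from the base axis. Payload 8.5 kg.
Tool frame: the origin (TCP) lies on the centre line of the jaws, within the pads' length; the fingertips stand 14 mm ahead of it and the grasp point (between the pads) lies 5 mm behind it; z points along the fingers, y is the line along which they close (so a half turn about z gives the same grasp; the last joint's range is limited). The gripper opens to 88 mm and grips with 3 to 60 N. Pads are 18 mm wide; open, the fingers measure 123 mm over their backs; the gripper's body (75 mm by 187 mm) begins 45 mm behind the grasp point.
Start: joints at [1.115, 0.381, 1.297, -0, 1.464, -0.215], TCP at [0.131, 0.534, 0.253] pointing down, gripper open.
Joint ranges: [-3.11, 3.11], [-0.89, 2.33], [0.22, 2.48], [-1.42, 4.56], [0.17, 2.85], [-2.88, 2.88]. Speed limits (rad/s): [2.39, 2.39, 3.14, 3.14, 3.14, 3.14].

INTERFACE

Orientations are given as a unit quaternion [w, x, y, z].
In Python, from bench import status, cams, finish_job gives the robot as it stands. The module is installed in compiled form; this text tells all that it offers.
- The arm moves only by the shell command python3 -m creep 'ROWS' [FORCE]. ROWS is JSON, a list of rows, each a list of 5 numbers: the finger opening in mm, from 0 to 88.1, then the shift along the world's x, y, z in mm, then the turn about the world's z in rad. In form: [[claw, x, y, z, turn], ...]. A call has 1 to 5 rows; each row shifts and turns the commanded pose from where the row before left it; what a row does not reach is not made up. A row lasts 1/12 s, in which the tool goes at most 41.7 mm and 7.16 degrees, less where a joint would pass 70% of its speed; a pose out of reach is approached as far as the arm can. A call with a gripper value outside its range is refused whole. The fingers move at their own pace and stop on an object; FORCE is the grip in N (left out, the last holds). Time passes only in rows, so rows that do not move let the fingers close. It gives the time, the measured TCP pose, the force, the opening and the grip force at its end, in the units of the state.
- status.state(): the state, without advancing time (a new reading comes with each control period).
- cams.grab_frame(name): name is "scene" or "top" or "wrist"; returns a dict with "img" (400x640x3 uint8, blue, green, red), "intrinsics" (3x3 intrinsics, pixels), "xyz" and "rotation" of the camera in the world. Camera axes: x right, y up, looking along -z (the intrinsics and any distortion apply to the point x, -y, -z); pixel columns grow to the right and rows downward; lengths in m; the calibration is good to about 2 mm. The wrist camera is an equidistant fisheye: a pixel r from the principal point sees the ray r / f radians off the axis. A picture is of the moment at which its call begins. There is no depth.
- finish_job(): hands the job in; it is judged then, once.
Trained networks look in the newest picture that a camera, given by its name, has taken for a name from the list of things; names that differ only in an ending like _2 or _b are one class to them, and where a whole thing is asked for, a point or a joint stands for the part that bears it (a point fixed in the world has none). Each returns a list of dicts, best first, with "conf" (0 to 1); they miss things now and then, are a little off and sometimes report something else, mostly with a low value. They report only what shows in the picture. A call takes as long as a camera call. They do not tell look-alikes from the thing itself.
- cams.search_frame(camera, label): "extent" ([left, top, right, bottom] in pixels, round what is visible of it).
The state is a dict: "t": time; "qpos": joint angles; "qd": joint speeds; "tau": joint torques, N m; "ee_pos": TCP position; "tool_rot": TCP orientation; "ft_force": force on the tool from outside, world axes, zero at the start; "moment": the same for the moment, N m; "width": opening from 0.0 (shut) to 1.0 (fully open); "grasp_force": force on a finger pad.
Only numpy, scipy, OpenCV 4.12 (cv2) and the standard library are available. Lean on these libraries where they do the work, as an engineer would, in place of code of your own. Each camera call takes 0.05 s, during which the arm holds its last target. There are 200 camera calls.

## Working session

There is one attempt and no reset: what is moved stays moved. The work goes in short steps, Python scripts to look and compute and a shell command to move; the robot and the scene stay as the last step left them, time stands still between calls to the robot, and variables do not carry over. Pictures are saved under pics/ and viewed, at most 13 in all, crops included, and the job is handed in when it is done.

```bash
mkdir -p pics; cat > h.py <<'E'
import numpy as np, cv2
from bench import status, cams
def ray(f,u,v):
    K=np.array(f["intrinsics"]);R=np.array(f["rotation"]);p=np.array(f["xyz"])
    x=(u-K[0,2])/K[0,0];y=(v-K[1,2])/K[1,1]
    return p,R@np.array([x,-y,-1.0])
def at(f,u,v,z):
    p,d=ray(f,u,v);return (p+d*(z-p[2])/d[2]).round(4)
def proj(f,P):
    K=np.array(f["intrinsics"]);R=np.array(f["rotation"]);p=np.array(f["xyz"])
    c=R.T@(np.array(P)-p);return K[0,0]*c[0]/-c[2]+K[0,2],K[1,1]*-c[1]/-c[2]+K[1,2]
E
python3 - <<'E'
from h import *
import pickle
s=status.state();print(s)
for c in("top","scene"):
    f=cams.grab_frame(c);cv2.imwrite(f"pics/{c}0.png",f["img"]);pickle.dump(f,open(c+"0.pkl","wb"))
    print(c,f["xyz"],np.round(f["rotation"],3).tolist(),np.array(f["intrinsics"]).tolist(),f.keys())
    for n in("fixture","ball_centre","bar_tip","brick","box","jog_top","solder_spool","marker_1","cutters","tape_clear","flashlight","mug"):
        print(n,[(np.round(d["extent"]).tolist(),round(d["conf"],2)) for d in cams.search_frame(c,n)[:3]])
E
```

```text
{'t': 0.0, 'qpos': array([ 1.11470105e+00,  3.81199209e-01,  1.29822698e+00, -3.67718061e-05,
        1.46357628e+00, -2.15300296e-01]), 'qd': array([-3.99062162e-05,  3.37445855e-04,  1.43131663e-03,  9.89381372e-04,
       -1.67070878e-03,  8.11515338e-04]), 'tau': array([-2.81758385e-04, -4.37926769e+01, -2.24555343e+01,  7.13094953e-02,
        3.52845190e-02, -1.38427486e-04]), 'ee_pos': array([0.13106101, 0.53390261, 0.25214742]), 'tool_rot': array([-2.14957083e-04,  1.20104832e-01,  9.92760964e-01, -6.71579814e-04]), 'ft_force': array([ 0.68365206, -0.44495557, -0.06057267]), 'moment': array([-0.03626373,  0.01475593, -0.00872475]), 'grasp_force': 0.0, 'width': 0.9958678223273629}
top [ 0.31394782 -0.02570495  1.48620636] [0.712, 0.071, -0.054, -0.697] [[406.50578824420495, 0.0, 321.4329195825325], [0.0, 406.50578824420495, 199.21696851690965], [0.0, 0.0, 1.0]] dict_keys(['img', 'intrinsics', 'xyz', 'rotation'])
fixture [([285.0, 198.0, 352.0, 248.0], 0.69)]
ball_centre [([294.0, 218.0, 321.0, 233.0], 0.52)]
bar_tip [([465.0, 208.0, 481.0, 227.0], 0.65), ([294.0, 215.0, 322.0,
[... 886 characters left out ...]
0, 317.0, 208.0], 0.72)]
ball_centre [([290.0, 195.0, 315.0, 211.0], 0.69)]
bar_tip [([291.0, 196.0, 315.0, 207.0], 0.57)]
brick [([234.0, 177.0, 257.0, 193.0], 0.7), ([248.0, 191.0, 270.0, 212.0], 0.64)]
box []
jog_top [([374.0, 235.0, 383.0, 234.0], 0.58)]
solder_spool [([428.0, 239.0, 441.0, 255.0], 0.53)]
marker_1 [([323.0, 199.0, 337.0, 211.0], 0.56)]
cutters [([388.0, 205.0, 410.0, 220.0], 0.72), ([420.0, 256.0, 438.0, 284.0], 0.58), ([291.0, 194.0, 315.0, 208.0], 0.49)]
tape_clear [([390.0, 207.0, 410.0, 224.0], 0.73)]
flashlight [([204.0, 191.0, 229.0, 195.0], 0.58)]
mug [([289.0, 195.0, 312.0, 208.0], 0.66), ([269.0, 163.0, 286.0, 186.0], 0.53), ([202.0, 188.0, 230.0, 194.0], 0.19)]
```

```bash
python3 - <<'E'
import cv2
a=cv2.imread("pics/top0.png")[135:290,140:500]
cv2.imwrite("pics/t0c.png",cv2.resize(a,(792,341),interpolation=cv2.INTER_CUBIC))
b=cv2.imread("pics/top0.png")[185:260,215:365]
cv2.imwrite("pics/t0d.png",cv2.resize(b,(800,400),interpolation=cv2.INTER_CUBIC))
E
```

```text
(no output)
```

View pics/t0c.png

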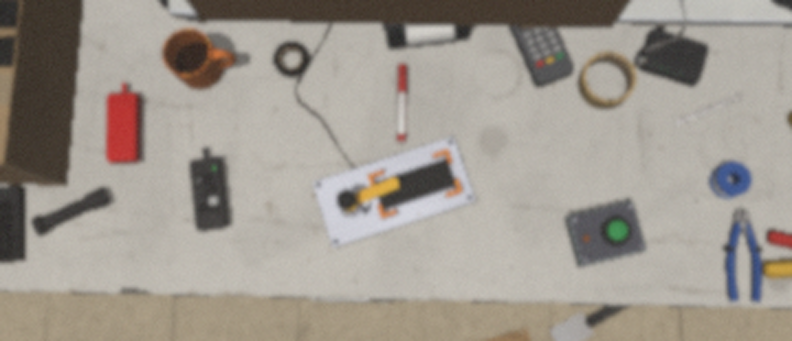

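View pics/t0d.png

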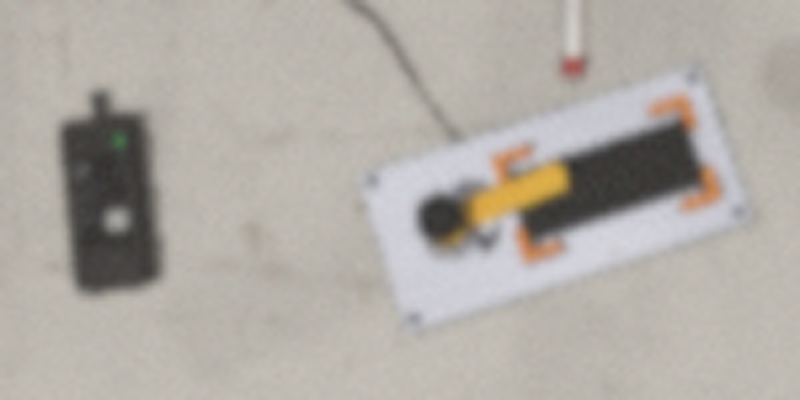

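The top view shows the fixture's corners at about (283,218), (345,198), (356,225) and (292,247). The ball is at (297,225), the black brick is at (235,222) with its stub pointing up, and the button is at (420,239).

```bash
cat > m.py <<'E'
from h import *
import pickle
f=pickle.load(open("top0.pkl","rb"))
c=lambda u,v,z:at(f,215+(u+.5)/5.333-.5,185+(v+.5)/5.333-.5,z)
def rect(img,lo,hi,roi,z,mx):
    pass
fx=np.array([c(*p,.012) for p in((364,176),(695,66),(750,215),(410,328))])
print("fix corners",fx.tolist(),"sizes",np.linalg.norm(np.diff(fx,axis=0,append=fx[:1]),axis=1))
ctr=fx.mean(0);yv=(fx[0]+fx[3]-fx[1]-fx[2])[:2];yv/=np.linalg.norm(yv);xv=np.array([yv[1],-yv[0]])
print("fix",ctr,"y dir",yv,np.arctan2(yv[1],yv[0]),"post",ctr[:2]+.075*yv,"nest",ctr[:2]-.037*yv)
print("ball",c(440,217,.093), "tip px end", c(566,180,.057))
b=np.array([c(*p,.033) for p in((60,122),(145,112),(160,278),(79,292))])
print("brick",b.mean(0),"sizes",np.linalg.norm(np.diff(b,axis=0,append=b[:1]),axis=1))
xb=(b[0]+b[1]-b[2]-b[3])[:2];print("brick x ang",np.arctan2(xb[1],xb[0]))
d=lambda u,v,z:at(f,140+(u+.5)/2.2-.5,135+(v+.5)/2.2-.5,z)
print("button",d(617,230,.068))
print("marker",d(402,66,.01),d(402,139,.01))
E
python3 m.py
python3 - <<'E'
import cv2
a=cv2.imread("pics/scene0.png")[150:300,190:450]
cv2.imwrite("pics/s0c.png",cv2.resize(a,(800,462),interpolation=cv2.INTER_CUBIC))
E
```

```text
Traceback (most recent call last):
  File "m.py", line 7, in <module>
    fx=np.array([c(*p,.012) for p in((364,176),(695,66),(750,215),(410,328))])
                 ~^^^^^^^^^
  File "m.py", line 4, in <lambda>
    c=lambda u,v,z:at(f,215+(u+.5)/5.333-.5,185+(v+.5)/5.333-.5,z)
                   ~~^^^^^^^^^^^^^^^^^^^^^^^^^^^^^^^^^^^^^^^^^^^^^
  File "h.py", line 8, in at
    p,d=ray(f,u,v);return (p+d*(z-p[2])/d[2]).round(4)
        ~~~^^^^^^^
  File "h.py", line 6, in ray
    return p,R@np.array([x,-y,-1.0])
             ~^~~~~~~~~~~~~~~~~~~~~~
ValueError: matmul: Input operand 1 has a mismatch in its core dimension 0, with gufunc signature (n?,k),(k,m?)->(n?,m?) (size 3 is different from 4)
```

View pics/s0c.png

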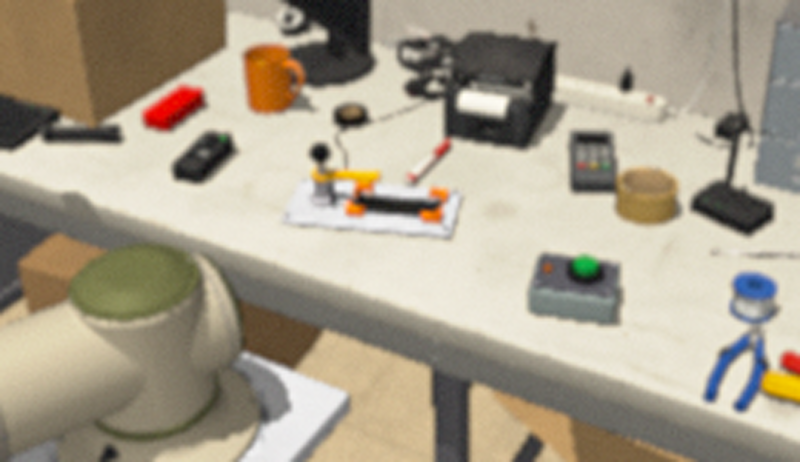

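The scene view shows an empty nest with a dark floor, the bar home over it, and the black brick to the left of the fixture. The camera rotation is a quaternion, so I need to fix my helper.

```bash
sed -i 's/R=np.array(f\["rotation"\])/R=RR(f["rotation"])/' h.py; sed -i '1a from scipy.spatial.transform import Rotation\ndef RR(q): return Rotation.from_quat(np.roll(q,-1)).as_matrix()' h.py; python3 m.py; python3 - <<'E'
from h import *
print(RR(status.state()["tool_rot"]).round(3))
import pickle
g=pickle.load(open("scene0.pkl","rb"))
print("scene ball",at(g,190+(319.5)/3.077-.5,150+(153)/3.077-.5,.093),"btn",at(g,190+585/3.077-.5,150+262/3.077-.5,.068))
w=cams.grab_frame("wrist");print(w["xyz"],w["intrinsics"],w["rotation"])
for n in("ball_centre","brick","fixture"):print(n,cams.search_frame("wrist",n)[:2])
E
```

```text
fix corners [[0.5079, 0.1527, 0.012], [0.5891, -0.0734, 0.012], [0.4864, -0.1122, 0.012], [0.4047, 0.1173, 0.012]] sizes [0.24023874 0.10978493 0.24360858 0.1091027 ]
fix [0.497025 0.0211   0.012   ] y dir [-0.33667678  0.94162028] 1.9141817347581433 post [0.47177424 0.09172152] nest [ 0.50948204 -0.01373995]
ball [0.4715 0.0926 0.093 ] tip px end [0.502  0.0127 0.057 ]
brick [0.484975 0.321375 0.033   ] sizes [0.05846383 0.11412844 0.05522681 0.11718925]
brick x ang 0.161097238923566
button [ 0.4345 -0.334   0.068 ]
marker [0.7108 0.0122 0.01  ] [0.5843 0.0094 0.01  ]
[[-0.971  0.238  0.   ]
 [ 0.238  0.971 -0.   ]
 [-0.     0.    -1.   ]]
scene ball [0.4696 0.0898 0.093 ] btn [ 0.4307 -0.3375  0.068 ]
[0.04872829 0.55476518 0.38570774] [[309.70691629   0.         318.05289695]
 [  0.         309.70691629 202.25013351]
 [  0.           0.           1.        ]] [ 0.77658016 -0.12803643 -0.09982931  0.60873971]
ball_centre []
brick [{'extent': [231.1, 354.6, 269.0, 376.2], 'conf': 0.61}]
fixture []
```

```bash
R='x'; python3 -m creep '[[70,20,-27,0,-0.06],[70,20,-27,0,-0.06],[70,20,-27,0,-0.06],[70,20,-27,0,-0.06],[70,20,-27,0,-0.06]]' 40
python3 -m creep '[[70,20,-27,0,-0.06],[70,20,-27,0,-0.06],[70,20,-27,0,-0.06],[70,20,-27,0,-0.06],[70,20,-27,0,-0.06]]'
python3 -m creep '[[70,20,-27,0,-0.06],[70,20,-27,0,-0.06],[70,20,-27,0,-0.06],[70,20,-27,0,-0.06],[70,20,-27,0,-0.06]]'
python3 -m creep '[[70,20,-27,0,-0.06],[70,20,-10,0,-0.03],[70,0,0,0,0],[70,0,0,0,0],[70,0,0,0,0]]'
python3 - <<'E'
from h import *
import pickle
s=status.state();R=RR(s["tool_rot"]);print(s["t"],s["ee_pos"],"yaw",np.arctan2(R[1,1],R[0,1]),s["qpos"])
w=cams.grab_frame("wrist");pickle.dump(w,open("w1.pkl","wb"));cv2.imwrite("pics/w1.png",w["img"])
for n in("ball_centre","bar_tip","fixture"):print(n,cams.search_frame("wrist",n)[:2])
E
```

```text
t: 1.92
ee_pos: [0.2317, 0.3978, 0.2528]
tool_rot: [0.0, 0.268, 0.963, 0.0]
ft_force: [0.4, 0.8, 0.2]
width: 0.796
grasp_force: 0.0
t: 2.33
ee_pos: [0.3318, 0.2627, 0.253]
tool_rot: [0.0, 0.409, 0.912, 0.0]
ft_force: [0.7, -0.1, -0.0]
width: 0.794
grasp_force: 0.0
t: 2.75
ee_pos: [0.4319, 0.1275, 0.2529]
tool_rot: [0.0, 0.541, 0.841, 0.0]
ft_force: [0.5, 0.1, -0.6]
width: 0.793
grasp_force: 0.0
t: 3.17
ee_pos: [0.4705, 0.0926, 0.2527]
tool_rot: [-0.0, 0.577, 0.817, -0.0]
ft_force: [-0.3, 0.6, -0.5]
width: 0.793
grasp_force: 0.0
3.1667 [0.47049982 0.09258011 0.25265912] yaw 0.3409604896476881 [-5.33421640e-02  2.57332077e-01  1.48321184e+00  1.46134682e-04
  1.40171007e+00 -3.94327186e-01]
ball_centre [{'extent': [516.2, 23.5, 600.6, 108.9], 'conf': 0.74}, {'extent': [304.0, 170.3, 333.3, 250.4], 'conf': 0.72}]
bar_tip [{'extent': [302.3, 168.1, 332.3, 249.8], 'conf': 0.79}, {'extent': [372.3, 246.7, 456.8, 283.9], 'conf': 0.63}]
fixture [{'extent': [269.6, 132.2, 368.3, 302.2], 'conf': 0.97}]
```

View pics/w1.png

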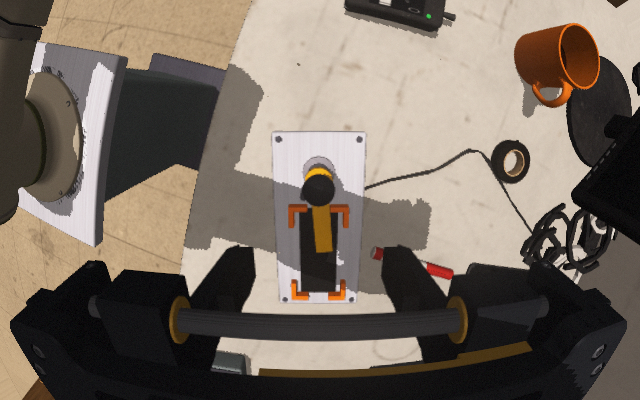

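The wrist view has the ball at about (318,188), the fixture's corners at (272,132), (365,131), (368,302) and (279,303), and the brick at the top edge. I'll refine the positions with the fisheye model.

```bash
cat >> h.py <<'E'
def fat(f,u,v,z):
    K=np.array(f["intrinsics"]);a=np.array([(u-K[0,2])/K[0,0],(v-K[1,2])/K[1,1]]);t=np.hypot(*a)
    s=np.sin(t)/t if t>1e-9 else 1
    d=RR(f["rotation"])@np.array([a[0]*s,-a[1]*s,-np.cos(t)]);p=np.array(f["xyz"])
    return (p+d*(z-p[2])/d[2]).round(4)
E
python3 - <<'E'
from h import *
import pickle
w=pickle.load(open("w1.pkl","rb"))
im=w["img"].astype(int)
print("cam",w["xyz"])
m=((im.max(2)<60)*255).astype(np.uint8)[165:215,295:345]
n,l,st,ce=cv2.connectedComponentsWithStats(m)
for i in range(1,n):
    if st[i,4]>50:print("dark",st[i].tolist(),ce[i]+[295,165])
for p in((318,187),(318,189)):print("ball",fat(w,*p,.093))
fx=np.array([fat(w,*p,.012) for p in((272,132),(365,131),(369,302),(279,303))]);print(fx.tolist(),np.linalg.norm(np.diff(fx,axis=0,append=fx[:1]),axis=1))
ctr=fx.mean(0)[:2];yv=(fx[0]+fx[1]-fx[2]-fx[3])[:2];yv/=np.linalg.norm(yv)
print(ctr,np.arctan2(yv[1],yv[0]),"post",ctr+.075*yv,"nest",ctr-.037*yv)
o=((im[:,:,2]>180)&(im[:,:,1]<150)&(im[:,:,0]<90)).astype(np.uint8)
n,l,st,ce=cv2.connectedComponentsWithStats(o)
for i in range(1,n):
    if 15<st[i,4]<600:print(st[i].tolist(),fat(w,*ce[i],.026))
E
```

```text
cam [0.4414365  0.17212786 0.38564732]
dark [6, 10, 34, 31, 810] [317.83333333 190.20864198]
ball [0.4689 0.0935 0.093 ]
ball [0.4696 0.0916 0.093 ]
[[0.4007, 0.1187, 0.012], [0.5064, 0.1575, 0.012], [0.6084, -0.0709, 0.012], [0.4814, -0.1173, 0.012]] [0.11259631 0.25014108 0.1352108  0.2494163 ]
[0.499225 0.022   ] 1.9456095303204144 post [0.4717676 0.0917932] nest [ 0.51277065 -0.01243131]
[559, 23, 41, 66, 254] [0.7674 0.3998 0.026 ]
[562, 82, 11, 18, 125] [0.7624 0.3366 0.026 ]
[533, 85, 10, 13, 32] [0.7083 0.3069 0.026 ]
[427, 266, 26, 12, 109] [0.6795 0.0163 0.026 ]
[291, 283, 17, 17, 116] [ 0.4987 -0.0808  0.026 ]
[328, 289, 17, 11, 93] [ 0.5549 -0.0655  0.026 ]
```

```bash
python3 -m creep '[[70,0,0,-33,0],[70,0,0,-33,0],[70,0,0,-33,0],[70,0,0,-33,0],[70,0,0,-33,0]]' 40
python3 -m creep '[[70,0,0,0,0],[20,0,0,0,0],[20,0,0,0,0],[20,0,0,0,0],[20,0,0,0,0]]'
python3 -m creep '[[20,0,0,0,0],[20,0,0,0,0],[20,0,0,0,0]]'
```

```text
t: 3.78
ee_pos: [0.4707, 0.0927, 0.0868]
tool_rot: [0.0, 0.577, 0.817, 0.0]
ft_force: [0.6, -0.0, -0.2]
width: 0.799
grasp_force: 0.0
t: 4.2
ee_pos: [0.4719, 0.0922, 0.0894]
tool_rot: [0.001, 0.577, 0.817, 0.001]
ft_force: [-0.1, 0.1, 0.5]
width: 0.513
grasp_force: 0.0
t: 4.45
ee_pos: [0.471, 0.092, 0.0884]
tool_rot: [0.0, 0.577, 0.817, -0.0]
ft_force: [-2.4, -1.3, 7.7]
width: 0.329
grasp_force: 39.5
```

```bash
python3 -m creep '[[20,0,0,-1,0.08],[20,0,0,-1,0.1],[20,0,0,0,0.1],[20,0,0,0,0.1],[20,0,0,0,0.1]]'
python3 - <<'E'
from h import *
s=status.state();print(s["moment"],s["width"])
f=cams.grab_frame("top");cv2.imwrite("pics/t1.png",f["img"])
E
```

```text
t: 4.87
ee_pos: [0.4706, 0.0917, 0.0878]
tool_rot: [0.0, 0.364, 0.931, -0.001]
ft_force: [-11.9, -5.7, 26.8]
width: 0.341
grasp_force: 38.3
[-0.87087899  1.70685118 -0.12355668] 0.34110280257562875
```

```bash
python3 -m creep '[[20,-0.5,0,1,0.1],[20,-0.5,0,1,0.1],[20,0,0,0,0.1],[20,0,0,0,0.1],[20,0,0,0,0.1]]'
python3 -m creep '[[20,0,0,0,0.1],[20,0,0,0,0.1],[20,0,0,0,0.1],[20,0,0,0,0.05],[20,0,0,0,0]]'
python3 - <<'E'
from h import *
s=status.state();print(s["moment"],s["width"])
f=cams.grab_frame("top");cv2.imwrite("pics/t2.png",cv2.resize(f["img"][185:260,265:365],(800,600),interpolation=cv2.INTER_CUBIC))
E
```

```text
t: 5.33
ee_pos: [0.47, 0.0911, 0.0881]
tool_rot: [-0.0, 0.123, 0.992, -0.001]
ft_force: [-3.2, -8.9, 2.7]
width: 0.332
grasp_force: 39.7
t: 5.75
ee_pos: [0.47, 0.0907, 0.0881]
tool_rot: [-0.0, -0.051, 0.999, -0.001]
ft_force: [-3.1, -11.9, 2.6]
width: 0.34
grasp_force: 39.7
[-1.57108648  0.44445825  0.03002664] 0.3395677710882736
```

View pics/t2.png

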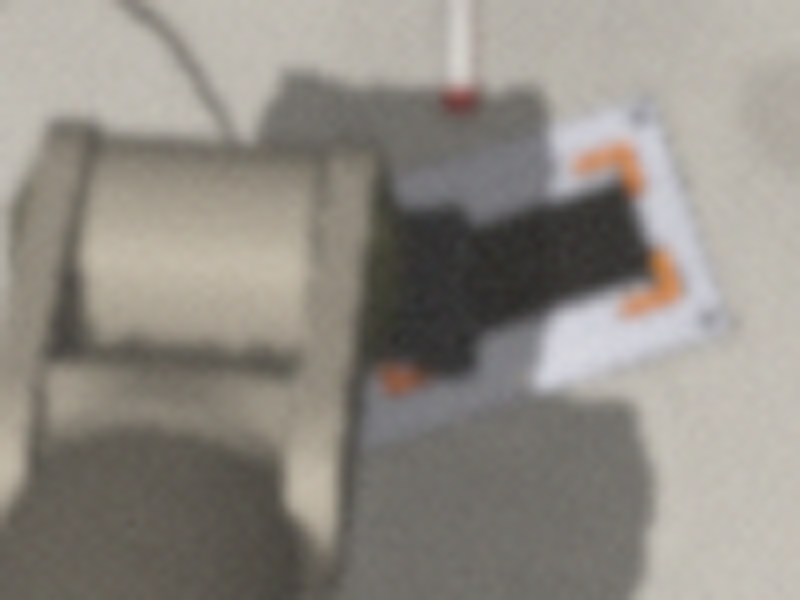

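The arm hides the bar in this view. I'll open the fingers, rise and look with the wrist camera.

```bash
python3 -m creep '[[70,0,0,0,0],[70,0,0,0,0],[70,0,0,0,0],[70,0,0,0,0],[70,0,0,20,0]]'
python3 -m creep '[[70,0,0,36,0],[70,0,0,36,0],[70,0,0,36,0],[70,0,0,36,0.0],[70,0,0,0,0]]'
python3 -m creep '[[88,1,30,0,0.01],[88,1,30,0,0.01],[88,1,30,0,0.01],[88,1,30,0,0.01],[88,1,20,0,0.01]]'
python3 -m creep '[[88,1,30,0,0.01],[88,1,30,0,0],[88,1,30,0,0],[88,0,0,0,0],[88,0,0,0,0]]'
python3 - <<'E'
from h import *
import pickle
s=status.state();R=RR(s["tool_rot"]);print(s["ee_pos"],"yaw",np.arctan2(R[1,1],R[0,1]))
w=cams.grab_frame("wrist");pickle.dump(w,open("w2.pkl","wb"));cv2.imwrite("pics/w2.png",w["img"])
print(cams.search_frame("wrist","brick")[:3])
f=cams.grab_frame("top");pickle.dump(f,open("t3.pkl","wb"));cv2.imwrite("pics/t3.png",cv2.resize(f["img"][185:260,265:365],(800,600),interpolation=cv2.INTER_CUBIC))
E
```

```text
t: 6.22
ee_pos: [0.4688, 0.0923, 0.1056]
tool_rot: [-0.003, -0.05, 0.999, 0.0]
ft_force: [-0.6, 0.6, 0.1]
width: 0.691
grasp_force: 0.0
t: 6.63
ee_pos: [0.472, 0.0923, 0.2581]
tool_rot: [0.006, -0.05, 0.999, -0.001]
ft_force: [0.6, -0.9, 0.5]
width: 0.795
grasp_force: 0.0
t: 7.05
ee_pos: [0.4747, 0.2345, 0.2512]
tool_rot: [-0.0, -0.075, 0.997, 0.0]
ft_force: [0.9, 0.3, -0.2]
width: 0.996
grasp_force: 0.0
t: 7.47
ee_pos: [0.4777, 0.3232, 0.2508]
tool_rot: [-0.001, -0.081, 0.997, -0.0]
ft_force: [1.0, -0.7, 0.1]
width: 0.998
grasp_force: 0.0
[0.47769641 0.32315402 0.25082934] yaw 1.732448402631986
[{'extent': [298.8, 130.2, 342.9, 235.9], 'conf': 0.92}, {'extent': [385.7, 225.8, 444.8, 312.1], 'conf': 0.89}]
```

View pics/w2.png

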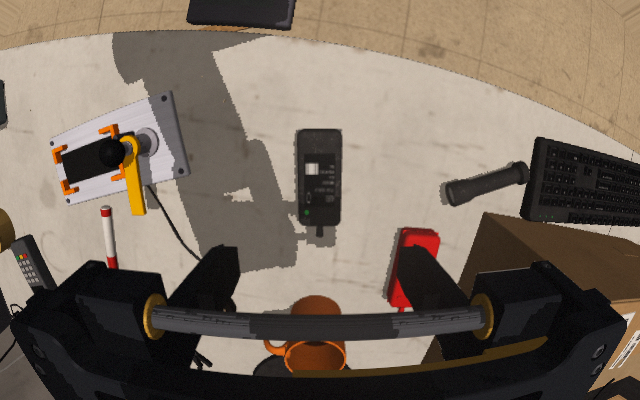

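View pics/t3.png

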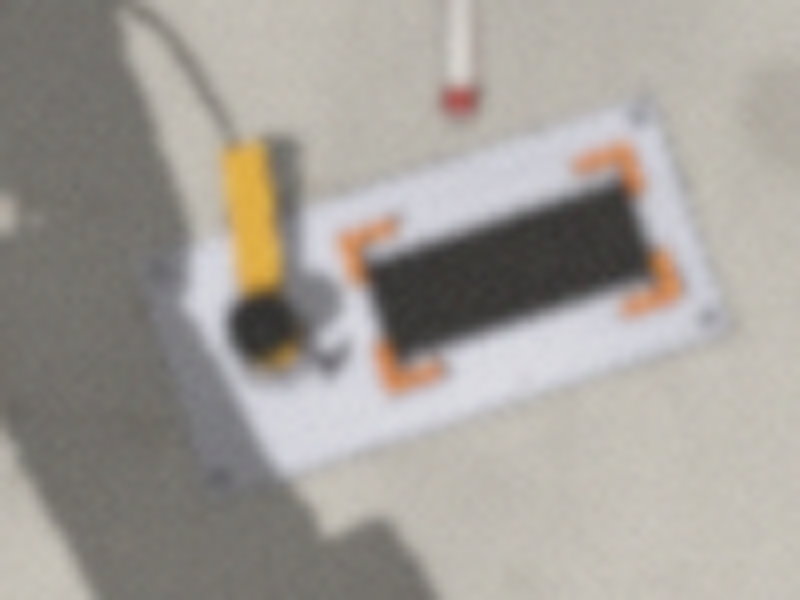

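The bar is now about 1.3 rad open and clear of the nest. The black brick is under the wrist camera at about (320,178), with its stub towards the bottom of the image. Next I'll measure the brick and nest precisely.

```bash
python3 - <<'E'
from h import *
import pickle
w=pickle.load(open("w2.pkl","rb"));t=pickle.load(open("t3.pkl","rb"))
c=lambda u,v,z:at(t,265+(u+.5)/8-.5,185+(v+.5)/8-.5,z)
m=np.array([c(*p,.012) for p in((368,262),(622,183),(650,272),(395,355))]);print("mat",m.mean(0),np.linalg.norm(np.diff(m,axis=0),axis=1))
yv=(m[0]+m[3]-m[1]-m[2])[:2];print("ang",np.arctan2(yv[1],yv[0]))
im=t["img"].astype(int)
o=((im[:,:,2]>170)&(im[:,:,1]<160)&(im[:,:,2]-im[:,:,0]>90)&(im[:,:,1]-im[:,:,0]<75)).astype(np.uint8)[185:250,300:360]
n,l,st,ce=cv2.connectedComponentsWithStats(o,connectivity=8)
q=[]
for i in range(1,n):
    if st[i,4]>4:
        P=at(t,*(ce[i]+[300,185]),.026);print(st[i].tolist(),P);q.append(P)
if len(q)==4:print("brackets mean",np.mean(q,0))
# brick by wrist
im=w["img"];d=((im.max(2)<70)*255).astype(np.uint8);R=np.zeros_like(d);R[120:228,285:355]=d[120:228,285:355]
R=cv2.morphologyEx(R,cv2.MORPH_CLOSE,np.ones((9,9)))
R=cv2.morphologyEx(R,cv2.MORPH_OPEN,np.ones((15,15)))
cn=max(cv2.findContours(R,cv2.RETR_EXTERNAL,cv2.CHAIN_APPROX_NONE)[0],key=cv2.contourArea)
for z in(.033,.017):
    P=np.array([fat(w,*p[0],z)[:2] for p in cn],np.float32)*1000
    print(z,cv2.minAreaRect(P))
E
```

```text
mat [ 0.5096 -0.0133  0.012 ] [0.12193769 0.04291305 0.12226741]
ang 1.9010936816241502
[41, 19, 3, 3, 5] [ 0.5581 -0.0642  0.026 ]
[8, 30, 2, 4, 6] [0.5132 0.0574 0.026 ]
[46, 32, 3, 6, 9] [ 0.5028 -0.0827  0.026 ]
[13, 44, 3, 4, 6] [0.4603 0.0379 0.026 ]
brackets mean [ 0.5086 -0.0129  0.026 ]
0.033 ((482.117919921875, 325.3315124511719), (116.73442077636719, 50.43972396850586), 9.270790100097656)
0.017 ((486.15692138671875, 326.0280456542969), (122.01283264160156, 52.79837417602539), 9.222451210021973)
```

```bash
python3 -m creep '[[88,5,1,-33,0],[88,0,0,-33,0],[88,0,0,-33,0],[88,0,0,-33,0],[88,0,0,-33,0]]' 35
python3 -m creep '[[88,0,0,-33,0],[88,0,0,-30,0],[88,0,0,0,0],[40,0,0,0,0],[40,0,0,0,0]]'
python3 -m creep '[[40,0,0,0,0],[40,0,0,0,0],[40,0,0,0,0],[40,0,0,0,0],[40,0,0,0,0]]'
```

```text
t: 8.03
ee_pos: [0.4833, 0.3219, 0.0857]
tool_rot: [0.0, -0.079, 0.997, 0.0]
ft_force: [1.6, -0.0, 0.2]
width: 1.001
grasp_force: 0.0
t: 8.45
ee_pos: [0.4842, 0.323, 0.0256]
tool_rot: [0.001, -0.079, 0.997, 0.0]
ft_force: [-0.3, 0.2, 1.0]
width: 0.875
grasp_force: 0.0
t: 8.87
ee_pos: [0.4836, 0.3237, 0.025]
tool_rot: [0.001, -0.08, 0.997, 0.001]
ft_force: [-0.8, 2.6, 7.4]
width: 0.583
grasp_force: 35.0
```

```bash
python3 -m creep '[[40,0,0,20,0],[40,0,0,40,0],[40,0,0,40,0],[40,0,0,40,0],[40,0,0,40,0]]'
python3 -m creep '[[40,2,-20,20,-0.08],[40,2,-28,0,-0.11],[40,2,-28,0,-0.11],[40,2,-28,0,-0.11],[40,2,-28,0,-0.11]]'
python3 -m creep '[[40,2,-28,0,-0.11],[40,2,-28,0,-0.11],[40,2,-28,0,-0.11],[40,2,-28,0,-0.11],[40,2,-28,0,-0.11]]'
python3 -m creep '[[40,2,-28,0,-0.11],[40,2,-28,0,-0.11],[40,2,-9,0,-0.1],[40,0,0,0,0],[40,0,0,0,0]]'
python3 - <<'E'
from h import *
import pickle
s=status.state();R=RR(s["tool_rot"]);print(s["ee_pos"],"yaw",np.arctan2(R[1,1],R[0,1]),s["width"])
w=cams.grab_frame("wrist");pickle.dump(w,open("w4.pkl","wb"));cv2.imwrite("pics/w4.png",w["img"])
E
```

```text
t: 9.28
ee_pos: [0.4823, 0.3228, 0.2053]
tool_rot: [-0.001, -0.08, 0.997, -0.0]
ft_force: [0.8, -0.2, -5.3]
width: 0.591
grasp_force: 35.0
t: 9.7
ee_pos: [0.4924, 0.1898, 0.2234]
tool_rot: [-0.001, 0.182, 0.983, -0.0]
ft_force: [0.6, -0.7, -4.4]
width: 0.588
grasp_force: 35.0
t: 10.12
ee_pos: [0.5025, 0.0498, 0.2234]
tool_rot: [-0.001, 0.442, 0.897, -0.0]
ft_force: [0.1, -0.6, -4.8]
width: 0.585
grasp_force: 35.0
t: 10.53
ee_pos: [0.5087, -0.0139, 0.2233]
tool_rot: [-0.001, 0.577, 0.817, -0.0]
ft_force: [0.7, 0.1, -4.2]
width: 0.584
grasp_force: 35.0
[ 0.50869754 -0.0139094   0.22333052] yaw 0.3415957250422376 0.5844912565789467
```

View pics/w4.png

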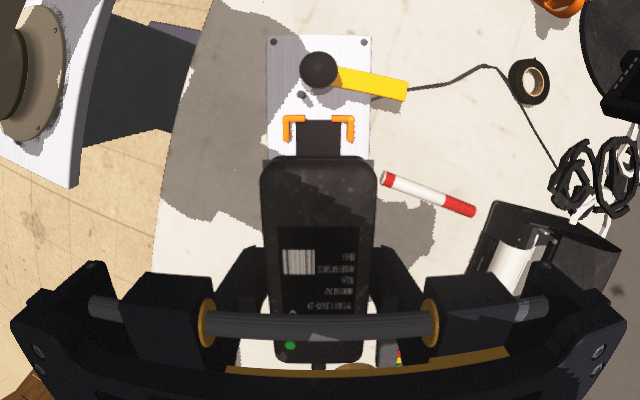

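The brick is held level over the nest. Its rear edge shows at about (318,157), its front edge at about (320,362), and the two rear brackets at (283–355,116). Next: how the brick sits relative to the TCP.

```bash
python3 - <<'E'
from h import *
import pickle
w=pickle.load(open("w4.pkl","rb"));s=status.state();T=s["ee_pos"][:2]
yv=np.array([np.cos(.3416+np.pi/2),np.sin(.3416+np.pi/2)]);xv=np.array([yv[1],-yv[0]])
def pr(n,u,v,z):
    p=fat(w,u,v,z)[:2];print(n,p,"rel tcp: x %.1f y %.1f mm"%((p-T)@xv*1e3,(p-T)@yv*1e3))
print("cam");print(w["xyz"],((np.array(w["xyz"])[:2]-T)@yv))
for z in(.231,.198):
    pr("rear",318,157,z);pr("front",320,362,z);pr("L",261,200,z);pr("R",376,200,z)
for p in((283,116),(355,116)):pr("brk outer corner",*p,.026)
for p in((267,37),(371,36)):pr("plate",*p,.012)
pr("ball",319,69,.093)
E
```

```text
cam
[0.4797025  0.06554994 0.35637575] 0.08402839364368754
rear [0.4871 0.044 ] rel tcp: x -1.1 y 61.2 mm
front [ 0.5275 -0.0664] rel tcp: x -0.1 y -56.3 mm
L [0.4701 0.0183] rel tcp: x -25.8 y 42.7 mm
R [0.5169 0.0349] rel tcp: x 23.9 y 42.7 mm
rear [0.4891 0.0383] rel tcp: x -1.2 y 55.2 mm
front [ 0.5401 -0.1012] rel tcp: x 0.1 y -93.3 mm
L [0.4676 0.0058] rel tcp: x -32.3 y 31.8 mm
R [0.5267 0.0268] rel tcp: x 30.4 y 31.8 mm
brk outer corner [0.4493 0.0385] rel tcp: x -38.6 y 68.7 mm
brk outer corner [0.5211 0.0641] rel tcp: x 37.6 y 68.8 mm
plate [0.4017 0.1166] rel tcp: x -57.3 y 158.3 mm
plate [0.5084 0.1559] rel tcp: x 56.4 y 159.5 mm
ball [0.4708 0.0916] rel tcp: x -0.6 y 111.6 mm
```

```bash
python3 -m creep '[[40,1,-2.5,-30,0],[40,0,0,-30,0],[40,0,0,-30,0],[40,0,0,-30,0],[40,0,0,-20,0]]'
python3 -m creep '[[40,0,0,-10,0],[40,0,0,-10,0],[40,0,0,-6,0],[40,0,0,-4,0],[40,0,0,-4,0]]'
python3 -m creep '[[40,0,0,-4,0],[40,0,0,-4,0],[40,0,0,-3,0],[40,0,0,0,0]]'
```

```text
t: 11.0
ee_pos: [0.509, -0.0149, 0.0814]
tool_rot: [-0.001, 0.576, 0.818, -0.0]
ft_force: [-1.1, -1.1, -4.3]
width: 0.587
grasp_force: 35.0
t: 11.42
ee_pos: [0.5103, -0.0158, 0.0498]
tool_rot: [0.0, 0.577, 0.817, 0.0]
ft_force: [0.2, 0.4, -4.2]
width: 0.589
grasp_force: 35.0
t: 11.75
ee_pos: [0.51, -0.0163, 0.0384]
tool_rot: [-0.0, 0.577, 0.817, -0.0]
ft_force: [0.8, 0.6, -4.6]
width: 0.59
grasp_force: 35.0
```

```bash
python3 -m creep '[[40,0,0,-1,0],[40,0,0,-1,0],[40,0,0,0,0]]'
python3 -m creep '[[75,0,0,0,0],[75,0,0,0,0],[75,0,0,0,0],[75,0,0,0,0]]'
python3 -m creep '[[75,0,0,15,0],[75,0,0,35,0],[75,0,0,40,0],[75,0,0,40,0],[75,0,0,40,0]]'
python3 -m creep '[[75,0,0,20,0],[75,0,0,0,0],[75,0,0,0,0]]'
python3 - <<'E'
from h import *
import pickle
w=cams.grab_frame("wrist");pickle.dump(w,open("w5.pkl","wb"));cv2.imwrite("pics/w5.png",w["img"][0:340])
s=status.state();print(s["ee_pos"],w["xyz"])
E
```

```text
t: 12.0
ee_pos: [0.5103, -0.0164, 0.037]
tool_rot: [0.0, 0.577, 0.817, 0.0]
ft_force: [0.2, 0.3, -3.1]
width: 0.583
grasp_force: 35.0
t: 12.33
ee_pos: [0.5103, -0.0165, 0.037]
tool_rot: [0.0, 0.577, 0.817, 0.0]
ft_force: [-0.1, 0.1, -0.3]
width: 0.845
grasp_force: 0.0
t: 12.75
ee_pos: [0.5097, -0.0162, 0.2088]
tool_rot: [0.0, 0.577, 0.817, 0.0]
ft_force: [1.6, 0.6, -0.5]
width: 0.852
grasp_force: 0.0
t: 13.0
ee_pos: [0.5102, -0.0164, 0.2273]
tool_rot: [0.001, 0.577, 0.817, 0.0]
ft_force: [0.6, -0.4, -0.4]
width: 0.853
grasp_force: 0.0
[ 0.50976003 -0.01629227  0.22602261] [0.48089167 0.06326567 0.36017899]
```

View pics/w5.png

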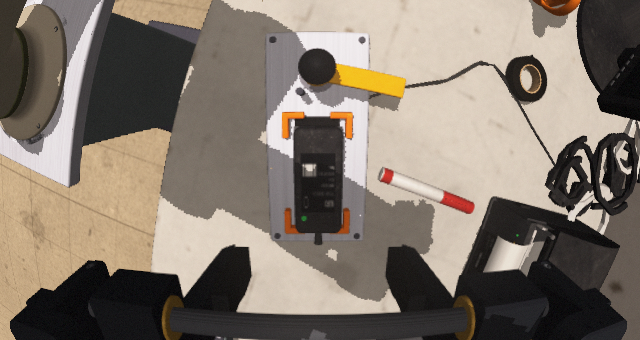

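The brick lies inside all four brackets, body at about (295–344, 127–232). Now back to the knob.

```bash
python3 -m creep '[[70,-4,11,0,0.11],[70,-4,11,0,0.11],[70,-4,11,0,0.11],[70,-4,11,0,0.11],[70,-4,11,0,0.11]]' 40
python3 -m creep '[[70,-4,11,0,0.11],[70,-4,11,0,0.11],[70,-4,11,0,0.11],[70,-4,11,0,0.11],[70,-3,9,0,0.11]]'
python3 -m creep '[[70,0,0,0,0.11],[70,0,0,0,0.11],[70,0,0,0,0],[70,0,0,0,0],[70,0,0,0,0]]'
```

```text
t: 13.47
ee_pos: [0.4893, 0.0391, 0.2248]
tool_rot: [-0.002, 0.331, 0.943, -0.0]
ft_force: [-0.2, 0.5, 0.1]
width: 0.796
grasp_force: 0.0
t: 13.88
ee_pos: [0.4702, 0.0923, 0.2249]
tool_rot: [-0.002, 0.063, 0.998, 0.0]
ft_force: [-0.4, -0.3, 0.0]
width: 0.794
grasp_force: 0.0
t: 14.3
ee_pos: [0.4709, 0.0915, 0.2259]
tool_rot: [-0.001, -0.043, 0.999, 0.0]
ft_force: [-0.5, 0.7, -0.3]
width: 0.792
grasp_force: 0.0
```

```bash
python3 -m creep '[[70,0,0,-30,0],[70,0,0,-30,0],[70,0,0,-30,0],[70,0,0,-30,0],[70,0,0,-18,0]]'
python3 -m creep '[[70,0,0,0,0],[70,0,0,0,0],[20,0,0,0,0],[20,0,0,0,0],[20,0,0,0,0]]'
python3 -m creep '[[20,0,0,0,0],[20,0,0,0,0],[20,0,0,0,0],[20,0,0,0,0]]'
```

```text
t: 14.72
ee_pos: [0.47, 0.0915, 0.0859]
tool_rot: [-0.002, -0.043, 0.999, 0.0]
ft_force: [1.0, 0.0, -0.8]
width: 0.793
grasp_force: 0.0
t: 15.13
ee_pos: [0.4717, 0.0916, 0.0899]
tool_rot: [0.001, -0.044, 0.999, -0.0]
ft_force: [-0.4, -0.2, -0.5]
width: 0.592
grasp_force: 0.0
t: 15.47
ee_pos: [0.4714, 0.0907, 0.089]
tool_rot: [0.0, -0.045, 0.999, -0.001]
ft_force: [-0.5, -7.2, 2.4]
width: 0.334
grasp_force: 39.9
```

```bash
python3 -m creep '[[20,0,-0.5,0,-0.08],[20,0,-0.5,0,-0.1],[20,0,0,0,-0.1],[20,0,0,0,-0.1],[20,0,0,0,-0.1]]'
python3 -m creep '[[20,0,0,0,-0.1],[20,0,0,0,-0.1],[20,0,0,0,-0.1],[20,0,0,0,-0.1],[20,0,0,0,-0.1]]'
python3 -m creep '[[20,0,0,0,-0.1],[20,0,0,0,-0.1],[20,0,0,0,-0.1],[20,0,0,0,-0.06],[20,0,0,0,0]]'
python3 -c "
from h import *
s=status.state();R=RR(s['tool_rot']);print(s['moment'],np.arctan2(R[1,1],R[0,1]))"
```

```text
t: 15.88
ee_pos: [0.4714, 0.0906, 0.0891]
tool_rot: [0.0, 0.196, 0.981, 0.0]
ft_force: [0.9, 0.2, 2.6]
width: 0.332
grasp_force: 39.9
t: 16.3
ee_pos: [0.4714, 0.0906, 0.089]
tool_rot: [0.0, 0.433, 0.901, 0.0]
ft_force: [-0.1, -0.7, 2.5]
width: 0.332
grasp_force: 39.9
t: 16.72
ee_pos: [0.4714, 0.0906, 0.089]
tool_rot: [0.0, 0.586, 0.81, 0.0]
ft_force: [0.1, 0.6, 2.8]
width: 0.333
grasp_force: 39.9
[-0.06720064 -0.00928496 -0.15499802] 0.3178498430219718
```

```bash
python3 -m creep '[[20,0,0,0,-0.05],[20,0,0,0,-0.05],[20,0,0,0,-0.05],[20,0,0,0,-0.05],[20,0,0,0,0]]'
python3 -c "
from h import *
s=status.state();R=RR(s['tool_rot']);print(s['moment'],np.arctan2(R[1,1],R[0,1]))"
python3 -m creep '[[70,0,0,0,0],[70,0,0,0,0],[70,0,0,0,0],[70,0,0,0,0],[70,0,0,20,0]]'
python3 -m creep '[[70,0,0,38,0],[70,0,0,38,0],[70,0,0,38,0],[70,0,0,0,0],[70,0,0,0,0]]'
python3 - <<'E'
from h import *
w=cams.grab_frame("wrist");cv2.imwrite("pics/w6.png",w["img"][60:330,200:440])
E
```

```text
t: 17.13
ee_pos: [0.4714, 0.0908, 0.0889]
tool_rot: [0.0, 0.663, 0.749, 0.0]
ft_force: [1.6, 2.5, 1.8]
width: 0.333
grasp_force: 39.9
[ 0.31112935 -0.10801471  0.33211508] 0.12094107792673979
t: 17.55
ee_pos: [0.4696, 0.0905, 0.1065]
tool_rot: [-0.002, 0.663, 0.748, -0.002]
ft_force: [-0.6, -0.1, -0.2]
width: 0.689
grasp_force: 0.0
t: 17.97
ee_pos: [0.4716, 0.0906, 0.2241]
tool_rot: [0.002, 0.663, 0.748, 0.001]
ft_force: [0.1, 0.1, -0.8]
width: 0.8
grasp_force: 0.0
```

View pics/w6.png

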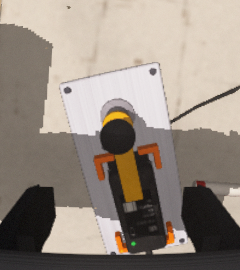

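The bar is home over the brick: the moment rose to 0.33 N m against the stop. Now the button.

```bash
python3 -m creep '[[0,-3,-35,0,0],[0,-3,-35,0,0],[0,-3,-35,0,0],[0,-3,-35,0,0],[0,-3,-35,0,0]]' 20
python3 -m creep '[[0,-3,-35,0,0],[0,-3,-35,0,0],[0,-3,-35,0,0],[0,-3,-35,0,0],[0,-3,-35,0,0]]'
python3 -m creep '[[0,-3,-35,0,0],[0,-3,-35,0,0],[0,-1,-6,0,0],[0,0,0,0,0],[0,0,0,0,0]]'
python3 - <<'E'
from h import *
w=cams.grab_frame("wrist");im=w["img"].astype(int)
g=((im[:,:,1]-im[:,:,2]>40)&(im[:,:,1]-im[:,:,0]>30)).astype(np.uint8)
n,l,st,ce=cv2.connectedComponentsWithStats(g)
for i in range(1,n):
    if st[i,4]>60:print(st[i].tolist(),fat(w,*ce[i],.066))
print(cams.search_frame("wrist","jog_top")[:2],status.state()["ee_pos"])
E
```

```text
t: 18.43
ee_pos: [0.4551, -0.0857, 0.2209]
tool_rot: [-0.002, 0.663, 0.748, -0.001]
ft_force: [0.8, -0.6, 0.9]
width: 0.438
grasp_force: 0.0
t: 18.85
ee_pos: [0.4401, -0.2607, 0.2207]
tool_rot: [-0.002, 0.663, 0.748, 0.0]
ft_force: [-0.6, -0.0, 0.4]
width: 0.064
grasp_force: 0.0
t: 19.27
ee_pos: [0.4338, -0.3345, 0.2212]
tool_rot: [-0.002, 0.664, 0.748, 0.0]
ft_force: [0.8, -0.5, 0.1]
width: 0.005
grasp_force: 0.0
[304, 177, 30, 29, 699] [ 0.4332 -0.3361  0.066 ]
[{'extent': [304.5, 177.1, 334.6, 207.2], 'conf': 0.57}] [ 0.4342707  -0.33381505  0.2221624 ]
```

Aligned within about 2 mm. Descending to a TCP height of about 0.09.

```bash
python3 -m creep '[[0,0,-1,-35,0],[0,0,0,-35,0],[0,0,0,-35,0],[0,0,0,-25,0],[0,0,0,0,0]]'
python3 -m creep '[[0,0,0,-4,0],[0,0,0,-4,0],[0,0,0,-3,0],[0,0,0,-3,0],[0,0,0,-2,0]]'
python3 -m creep '[[0,0,0,0,0],[0,0,0,0,0]]'
```

```text
t: 19.78
ee_pos: [0.433, -0.3333, 0.0886]
tool_rot: [-0.004, 0.663, 0.749, 0.001]
ft_force: [-1.2, 0.4, -0.4]
width: 0.006
grasp_force: 0.0
t: 20.2
ee_pos: [0.4348, -0.3366, 0.0777]
tool_rot: [0.001, 0.663, 0.748, 0.0]
ft_force: [2.2, 1.1, 3.9]
width: 0.01
grasp_force: 2.1
t: 20.37
ee_pos: [0.4347, -0.3367, 0.0775]
tool_rot: [0.001, 0.663, 0.748, 0.0]
ft_force: [3.1, 1.4, 4.5]
width: 0.004
grasp_force: 2.1
```

```bash
python3 -m creep '[[0,0,0,-2,0],[0,0,0,-2,0],[0,0,0,0,0],[0,0,0,0,0],[0,0,0,0,0]]'
for i in 1 2 3 4 5; do python3 -m creep '[[0,0,0,0,0],[0,0,0,0,0],[0,0,0,0,0],[0,0,0,0,0],[0,0,0,0,0]]' | grep -E "^t|ee_pos|ft"; done
python3 -m creep '[[0,0,0,0,0],[0,0,0,0,0],[0,0,0,0,0],[0,0,0,0,0],[0,0,0,0,0]]'
```

```text
t: 20.78
ee_pos: [0.4348, -0.3367, 0.076]
tool_rot: [0.002, 0.663, 0.748, -0.0]
ft_force: [-4.4, 6.6, 30.8]
width: 0.004
grasp_force: 15.7
t: 21.2
ee_pos: [0.4348, -0.3367, 0.076]
tool_rot: [0.002, 0.663, 0.748, -0.0]
ft_force: [-3.0, 7.8, 31.6]
t: 21.62
ee_pos: [0.4347, -0.3368, 0.076]
tool_rot: [0.002, 0.663, 0.748, -0.0]
ft_force: [-3.5, 7.6, 30.9]
t: 22.03
ee_pos: [0.4348, -0.3367, 0.076]
tool_rot: [0.002, 0.663, 0.748, -0.0]
ft_force: [-3.0, 7.9, 31.9]
t: 22.45
ee_pos: [0.4348, -0.3367, 0.076]
tool_rot: [0.002, 0.663, 0.748, -0.0]
ft_force: [-3.5, 8.0, 32.3]
t: 22.87
ee_pos: [0.4348, -0.3367, 0.076]
tool_rot: [0.002, 0.663, 0.748, -0.0]
ft_force: [-1.7, 7.1, 30.6]
t: 23.28
ee_pos: [0.4348, -0.3367, 0.076]
tool_rot: [0.002, 0.663, 0.748, -0.0]
ft_force: [-3.0, 7.5, 30.8]
width: 0.009
grasp_force: 15.7
```

The button has been fully down for 2.5 s. I'll release it and check the fixture before handing in.

```bash
python3 -m creep '[[0,0,0,10,0],[0,0,0,25,0],[0,0,0,30,0],[0,0,0,30,0],[0,0,0,30,0]]'
python3 -m creep '[[0,0,0,0,0],[0,0,0,0,0],[0,0,0,0,0],[0,0,0,0,0],[0,0,0,0,0]]'
python3 - <<'E'
from h import *
f=cams.grab_frame("top");cv2.imwrite("pics/t9.png",cv2.resize(f["img"][185:260,265:365],(800,600),interpolation=cv2.INTER_CUBIC))
E
```

```text
t: 23.7
ee_pos: [0.4335, -0.3362, 0.1988]
tool_rot: [-0.001, 0.663, 0.748, -0.0]
ft_force: [0.3, 0.3, -0.1]
width: 0.009
grasp_force: 0.0
t: 24.12
ee_pos: [0.4338, -0.3361, 0.1964]
tool_rot: [-0.001, 0.663, 0.748, 0.0]
ft_force: [-0.4, 0.1, -0.1]
width: 0.006
grasp_force: 0.0
```

View pics/t9.png

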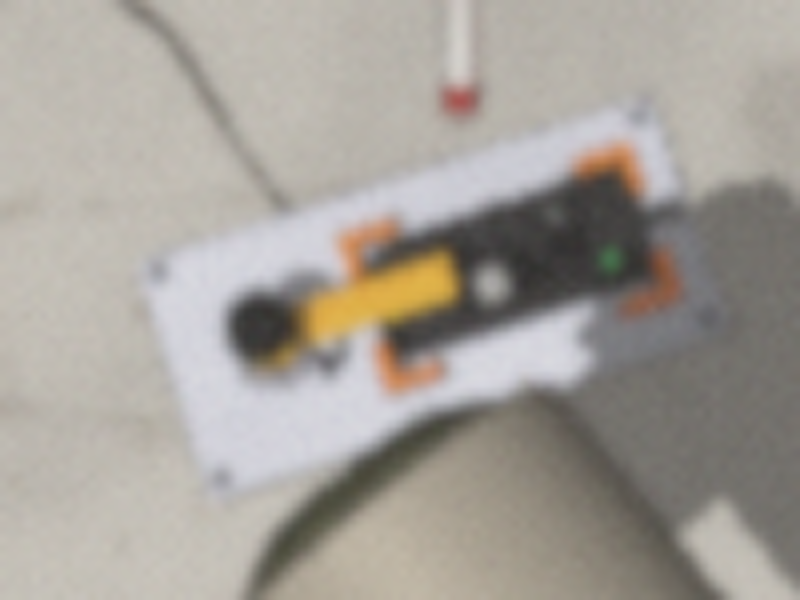

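The final view shows the bar home along the fixture's axis, from (262,325) to (460,275). The brick is in the nest and the marker has not moved.

```bash
python3 -c "
from bench import finish_job
print(finish_job())"
```

```text
the job is handed in; nothing more can be done
None
```

I handed the job in at about 24 s on the robot's clock: the brick is in the nest with the bar home over it, and the button was held fully down for about 2.5 s, then let up; the verdict wasn't shown.

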